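# Lay two furnace tubes in their V-cradles and chock them

### The arm

A 7-joint arm with a two-finger parallel gripper is mounted at the origin on the work surface. World frame = base frame: x ahead of the robot, y to its left, z up, the work surface at z = 0. Lengths are in m, angles in rad, forces in N, time in s.
With the tool pointing down it reaches from about 0.425 to 0.8 m from the base axis. Payload 8.3 kg.
Tool frame: the origin (TCP) lies midway between the tips of the shut fingers; the grasp point (between the pads) lies manip.hold_point_z behind it (manip.hold_point_z is the distance from the TCP to the grasp point, in m); z points along the fingers, y is the line along which they close (so a half turn about z gives the same grasp; the last joint's range is limited). The gripper opens to 85 mm and grips with 20 to 120 N. Pads are 22 mm wide; open, the fingers measure 114 mm over their backs; the gripper's body (76 mm by 85 mm) begins 54 mm behind the grasp point. The pads swing forward as they close: fully open they stand 13 mm farther back than shut.
Start: joints at [1.068, 0.383, 0.016, 1.37, -0.006, 1.388, -0.046], TCP at [0.266, -0.565, 0.231] pointing down, gripper open.
Joint ranges: [-2.95, 2.95], [-0.25, 2.06], [-1.52, 1.56], [0.18, 2.33], [-1.44, 4.58], [0.02, 2.06], [-3.01, 3.01]. Speed limits (rad/s): [2.39, 2.39, 3.01, 3.01, 3.14, 3.14, 3.14].

### API

Orientations are given as a rotation vector (axis times angle).
In Python, from cell import manip, eyes, ticket gives the robot as it stands.
- The arm moves only by the tool step_arm, never from a script. Its argument "plan" is a list that holds one entry, the list of rows, each a list of 6 numbers: the shift along the tool's x, y, z in cm, then the turn, a rotation vector about the tool's x, y, z in degrees. A call has 1 to 5 rows; each row shifts and turns the commanded pose from where the row before left it, along the tool's axes as they then stand; what a row does not reach is not made up. A row lasts 1/8 s, in which the tool goes at most 62.5 mm and 10.7 degrees, less where a joint would pass 70% of its speed; a pose out of reach is approached as far as the arm can. A call with a gripper value outside its range is refused whole. "claw" is the opening in per cent of the stroke, from 0 (shut) to 100 (fully open), set as the call begins (left out, the last holds). The fingers move at their own pace and stop on an object; "grip_force" is the grip in N (left out, the last holds). Time passes only in rows, so rows that do not move let the fingers close. It gives the time, the measured TCP pose, the force, the opening and the grip force at its end, in the units of the state.
- manip.read_state(): the state, without advancing time (a new reading comes with each control period).
- eyes.get_image(name): name is "side" or "top" or "wrist"; returns (picture, depth): 400x640x3 uint8, blue, green, red; 400x640 float32, m along the optical axis (not along the pixel's ray), 0 where there is no reading.
- eyes.camera_params(name): a dict with "camera_matrix" (3x3 intrinsics, pixels), "pose" (4x4, takes a point from camera to world coordinates). Camera axes: x right, y down, z forward; pixel columns grow to the right and rows downward; lengths in m; the calibration is good to about 2 mm. A picture is of the moment at which its call begins: read the wrist's pose just before it. camera_params takes no time and is no camera call; for the wrist camera it gives the pose at the moment of the call.
- ticket.job_done(): hands the job in; it is judged then, once.
The state is a dict: "t": time; "q": joint angles; "dq": joint speeds; "joint_torque": joint torques, N m; "tool_pos": TCP position; "orientation": TCP orientation; "force": force on the tool from outside, world axes, zero at the start; "wrist_torque": the same for the moment, N m; "width": opening from 0.0 (shut) to 1.0 (fully open); "grip_force": force on a finger pad.
Only numpy, scipy, OpenCV 4.12 (cv2) and the standard library are available. Lean on these libraries where they do the work, as an engineer would, in place of code of your own. Each camera call takes 0.05 s, during which the arm holds its last target. There are 200 camera calls.

### The job

Lay the two fragile ceramic furnace tubes side by side in the wooden rest, each in the pair of V-cradles cut for its thickness and about centred lengthwise, setting them down gently rather than dropping them. Once both tubes lie there, lower the wedge-shaped chock, grip rib up, into the gap between them, about midway along the rest, so that it bears on both tubes and neither can roll. Leave the glassware and the bottle standing where they are.

Things in the scene. Friction and masses are not known exactly. Their poses are not given: they have to be found in the camera images.
- rest: Wooden rest fixed to the bench: base board 160 x 160 mm, 12 mm thick, carrying two parallel grooves, each made of a pair of wooden V-blocks (18 mm long, centred 50 mm either side of the middle; V flanks slope 35 degrees). The highest wood is 40 mm above the bench. Origin: on the bench, below the chock's place; x runs along the grooves, z up, y across them. The board reaches from y = -73.5 to +86.5 mm. Wide groove at y = +45.5 mm, slim groove at y = -37.5 mm.
- wide_cradle (a point): Where the wide tube's axis midpoint lies when it is seated in the wide groove (V mouth 44 mm): 50 mm above the bench, midway along the rest; axes as the rest's.
- slim_cradle (a point): Where the slim tube's axis midpoint lies when it is seated in the slim groove (V mouth 34 mm): 50 mm above the bench, midway along the rest; axes as the rest's. With both tubes in, the gap between them is 40 mm.
- chock_place (a point): Where the centre of the chock's underside lies when it hangs wedged between the two seated tubes, midway along the rest: 45 mm above the bench; axes as the rest's. The chock's x then runs along the rest's x, either way round.
- wide_tube: White ceramic furnace tube, 50 mm outside diameter, 160 mm long, about 440 g, fragile, lying loose on the bench. Origin: on its axis at mid-length; x along its axis. It rolls freely.
- slim_tube: White ceramic furnace tube, 36 mm outside diameter, 160 mm long, about 250 g, fragile, lying loose on the bench. Origin: on its axis at mid-length; x along its axis. It rolls freely.
- chock: Wooden chock standing loose on the bench: a wedge-section bar 110 mm long, 28 mm wide at the underside and 58 mm wide at the shoulders (26 mm up, flanks 30 degrees from vertical); its middle is capped flat at 30 mm up, and on that stands a grip rib 24 mm wide, 110 mm long, from 30 to 60 mm above the underside. About 120 g. Origin: centre of its underside; x along the bar, z up.
- beaker: Glass beaker, 72 mm across, 90 mm tall, standing behind the work; leave alone. Origin: centre of its underside.
- flask: Greenish conical flask, 80 mm across, 120 mm tall, standing behind the work; leave alone. Origin: centre of its underside.
- wash_bottle: White plastic bottle, 60 mm across, 120 mm tall, standing behind the work; leave alone. Origin: centre of its underside.
There are look-alikes about, which are no part of the job. Several things have the shape of the chock; the one meant has the colours described above.

How it is judged:
By the outcome, as a careful person would: the job done as asked, in the order asked, and still so for the second after the job is handed in, with the robot touching nothing.
It also fails if it takes over 70 s, if anything falls off the work surface, if the arm or the gripper's body presses on something with over 40 N, if the wrist force passes 120 N, or if a joint passes its speed limit or range.

## Working session

There is one attempt and no reset: what is moved stays moved. The work goes in short steps, Python scripts to look and compute and a tool call to move; the robot and the scene stay as the last step left them, time stands still between calls to the robot, and variables do not carry over. Pictures are saved under pics/ and viewed, at most 10 in all, crops included, and the job is handed in when it is done.

Besides the shell and the picture viewer there is one more tool, called after "Emit:" by a JSON object that holds its "name" and its "arguments". step_arm: Moves the arm, as the interface text tells. Its arguments: {"type":"object","properties":{"plan":{"type":"array","items":{"type":"array","items":{"type":"array","items":{"type":"number"}}}},"claw":{"type":"number"},"grip_force":{"type":"number"}},"required":["plan"]}

```bash
ls; mkdir -p pics; cat > h.py <<'E'
import numpy as np, cv2
from cell import manip, eyes, ticket
from scipy.spatial.transform import Rotation as R
def grab(n):
    p=eyes.camera_params(n); im,d=eyes.get_image(n)
    return im,d,np.array(p["camera_matrix"]),np.array(p["pose"])
def cloud(d,K,T):
    v,u=np.indices(d.shape); 
    P=np.stack([(u-K[0,2])/K[0,0]*d,(v-K[1,2])/K[1,1]*d,d],-1)
    return P@T[:3,:3].T+T[:3,3]
def ray(u,v,z,K,T):
    r=T[:3,:3]@np.linalg.solve(K,[u,v,1.]); o=T[:3,3]; return o+r*(z-o[2])/r[2]
E
python3 - <<'E'
from h import *
s=manip.read_state(); print(s, manip.hold_point_z)
for n in("top","side"):
    im,d,K,T=grab(n); cv2.imwrite(f"pics/{n}0.png",im); np.savez(f"{n}0.npz",im=im,d=d,K=K,T=T); print(n,K.round(1).tolist(),T.round(3).tolist(),(d>0).mean())
E
```

```text
pics
{'t': 0.0, 'q': array([ 1.06810243,  0.3842335 ,  0.01638869,  1.37115354, -0.00628747,
        1.38818202, -0.04649521]), 'dq': array([-0.0009061 , -0.00013001,  0.00104829, -0.00087515, -0.00054291,
       -0.00028832,  0.00155021]), 'joint_torque': array([-1.01437912e-03, -6.27610588e+01,  8.43671970e-01, -3.71826553e+01,
        1.64450338e-02,  1.43174003e-02,  3.59617411e-05]), 'tool_pos': array([ 0.26590558, -0.56506665,  0.23028216]), 'orientation': array([-3.06410004e+00, -6.84952707e-01,  7.39083725e-04]), 'force': array([0.26878921, 0.84298785, 0.57129715]), 'wrist_torque': array([ 0.02605764,  0.02834912, -0.03870647]), 'grip_force': 0.0, 'width': 0.9992150620078599} 0.0187
top [[444.0, 0.0, 313.5], [0.0, 444.0, 201.1], [0.0, 0.0, 1.0]] [[0.021, -0.98, 0.196, 0.243], [-1.0, -0.022, -0.004, 0.099], [0.009, -0.196, -0.981, 1.517], [0.0, 0.0, 0.0, 1.0]] 0.99608984375
side [[426.7, 0.0, 319.7], [0.0, 426.7, 192.2], [0.0, 0.0, 1.0]] [[-0.962, -0.184, 0.203, 0.25], [-0.273, 0.602, -0.751, 1.153], [0.016, -0.777, -0.629, 0.961], [0.0, 0.0, 0.0, 1.0]] 0.99597265625
```

View pics/top0.png

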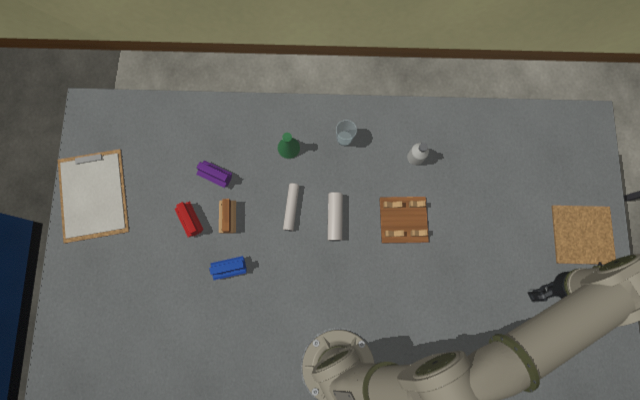

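View pics/side0.png

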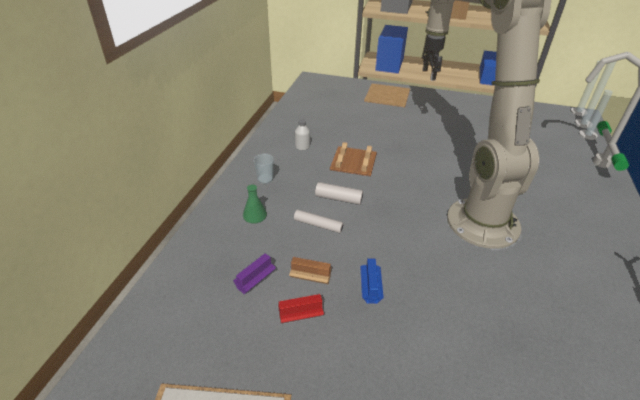

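Top view: chock-shaped things are purple (214,174), red (189,219), wood-coloured (228,216) and blue (228,268). The wooden one fits the description. The tubes are slim (291,207) and wide (335,216), and the rest is at (404,220). I'll measure them and confirm in one enlarged crop.

```bash
python3 - <<'E'
from h import *
Z={n:np.load(n+"0.npz") for n in("top","side")}
im=Z["top"]["im"]
a=cv2.resize(im[185:250,200:260],None,fx=6.5,fy=6.5,interpolation=cv2.INTER_CUBIC); b=cv2.resize(im[185:250,372:436],None,fx=6.5,fy=6.5,interpolation=cv2.INTER_CUBIC)
cv2.imwrite("pics/crop1.png",np.hstack([a,b])[:600,:800])
roi={"top":{"slim":(275,175,310,240),"wide":(318,183,352,250),"chock":(212,192,243,240),"rest":(372,188,436,250)},
"side":{"slim":(288,203,350,238),"wide":(308,176,370,208),"chock":(284,252,335,288),"rest":(325,135,385,178)}}
for n,z in Z.items():
    P=cloud(z["d"],z["K"],z["T"]); 
    for k,(u0,v0,u1,v1) in roi[n].items():
        hsv=cv2.cvtColor(z["im"],cv2.COLOR_BGR2HSV)[v0:v1,u0:u1]
        p=P[v0:v1,u0:u1]
        m=(hsv[...,1]<40)&(hsv[...,2]>140) if k in("slim","wide") else (hsv[...,1]>80)&(hsv[...,0]<25)
        m=m.astype(np.uint8); nl,l,st,_=cv2.connectedComponentsWithStats(m); i=1+st[1:,4].argmax(); m=l==i
        q=p[m]; q=q[np.isfinite(q).all(1)]
        (c,wh,ang)=cv2.minAreaRect((q[:,:2]*1000).astype(np.float32))
        print(n,k,m.sum(),"c",np.round(c,1),"wh",np.round(wh,1),"ang",round(ang,1),"z pct5,50,95",(np.percentile(q[:,2],[5,50,95,99])*1000).round(1))
E
```

```text
top slim 366 c [423.6 158.4] wh [375.   62.7] ang 8.8 z pct5,50,95 [21.9 33.3 38.7 42. ]
top wide 548 c [410.   39.7] wh [ 60.1 349.1] ang 80.2 z pct5,50,95 [31.4 46.1 53.6 56.2]
top chock 557 c [365.9 280.8] wh [425.6 107.4] ang 41.8 z pct5,50,95 [23.9 37.5 64.1 66.4]
top rest 2139 c [433.1 -86.6] wh [202.7 491. ] ang 23.3 z pct5,50,95 [ 5.8 12.  36.3 42.2]
side slim 535 c [363.8 609.8] wh [ 152.7 1099.4] ang 19.7 z pct5,50,95 [-1.1 27.4 34.7 36.3]
side wide 644 c [389.6 544. ] wh [ 167.4 1249. ] ang 11.1 z pct5,50,95 [ 1.6 38.9 48.7 50.2]
side chock 788 c [400.5 742.7] wh [112.2 866.8] ang 12.7 z pct5,50,95 [22.3 42.7 60.  61.5]
side rest 1048 c [415.1 421.5] wh [ 167.  1490.4] ang 6.3 z pct5,50,95 [ 4.9 10.3 34.  38.7]
```

View pics/crop1.png

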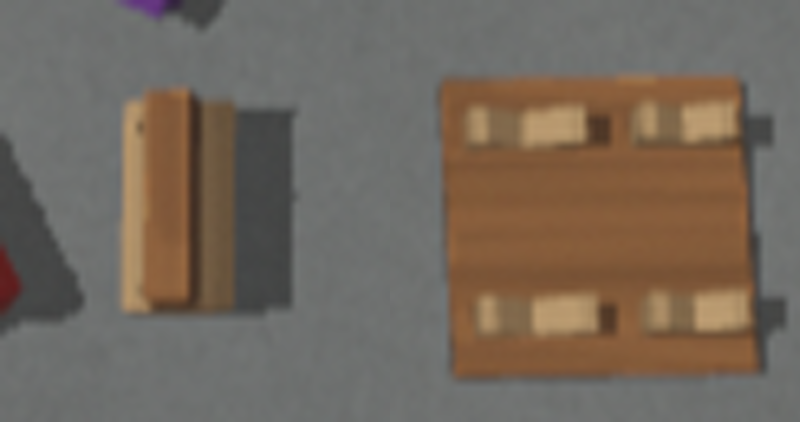

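The crop shows the wood-coloured chock with a brown rib at about (168,200), rib along world x. In the rest, the longer V-blocks (wide groove) are on the left, which is world +y, and the slim ones are on the right. The grooves run roughly along world x.

```bash
cat >> h.py <<'E'
def comp(m):
    nl,l,st,_=cv2.connectedComponentsWithStats(m.astype(np.uint8)); return l==1+st[1:,4].argmax()
def masks(im,k):
    h=cv2.cvtColor(im,cv2.COLOR_BGR2HSV)
    return (h[...,1]<40)&(h[...,2]>140) if k in("slim","wide") else (h[...,1]>80)&(h[...,0]<25)
def fit(q):
    q=q[(q[:,2]>.004)&(q[:,2]<.07)]; md=np.median(q,0); q=q[np.hypot(*(q-md)[:,:2].T)<.13]
    c,wh,a=cv2.minAreaRect((q[:,:2]*1000).astype(np.float32))
    if wh[0]<wh[1]: a+=90
    a=(a+90)%180-90
    e=np.linalg.eigh(np.cov((q[:,:2]).T))[1][:,1]
    return np.round(c,1),np.round(sorted(wh),1),round(a,1),round(np.degrees(np.arctan(e[1]/e[0])),1),(np.percentile(q[:,2],[5,50,95,99])*1000).round(1)
E
python3 - <<'E'
from h import *
roi={"top":{"slim":(275,175,310,240),"wide":(318,183,352,250),"chock":(212,192,243,240),"rest":(372,188,436,250)},
"side":{"slim":(288,203,350,238),"wide":(308,176,370,208),"chock":(284,252,335,288),"rest":(325,135,385,178)}}
for n in roi:
    z=np.load(n+"0.npz"); P=cloud(z["d"],z["K"],z["T"])
    for k,(u0,v0,u1,v1) in roi[n].items():
        m=comp(masks(z["im"][v0:v1,u0:u1],k)); q=P[v0:v1,u0:u1][m]
        print(n,k,*fit(q))
E
```

```text
top slim [520.7 174.3] [ 28.  158.7] -6.5 -6.4 [23.5 33.4 38.7 41.8]
top wide [494.8  23.7] [ 37.3 170.2] 0.8 -0.4 [32.4 46.1 53.4 55.4]
top chock [481.5 385.4] [ 57.2 109.7] 3.4 3.4 [23.9 37.5 64.1 65.8]
top rest [ 488.1 -218.8] [158.4 161.6] -88.8 60.2 [ 6.3 12.1 35.7 40.8]
side slim [520.1 175.1] [ 36.4 160.1] -5.8 -5.9 [12.8 28.3 34.7 36.3]
side wide [488.2  27.2] [ 46.3 160.9] -1.1 -0.3 [18.5 40.  48.8 50.1]
side chock [480.2 389.8] [ 55.5 110. ] 6.6 3.8 [22.8 42.7 59.9 61.3]
side rest [ 486.2 -216.6] [159.5 167.9] -87.2 76.9 [ 5.8 10.3 33.4 37.5]
```

Emit:
{"name": "step_arm", "arguments": {"plan": [[[0,0,-2,0,0,9],[0,0,0,0,0,9],[0,0,0,0,0,7]]]}}

```text
t: 0.48
tool_pos: [0.2661, -0.5654, 0.251]
orientation: [-3.141, 0.002, 0.0]
force: [0.7, 0.5, -0.8]
width: 0.999
grip_force: 0.0
```

Emit:
{"name": "step_arm", "arguments": {"plan": [[[3,-5,-1,0,0,0],[3,-5,-1,0,0,0],[4,-5,-1,0,0,0],[4,-5,0,0,0,0],[4,-5,0,0,0,0]]]}}

```text
t: 1.1
tool_pos: [0.4427, -0.3173, 0.2809]
orientation: [-3.142, -0.005, 0.0]
force: [0.7, -0.5, 0.2]
width: 0.999
grip_force: 0.0
```

Emit:
{"name": "step_arm", "arguments": {"plan": [[[2,-5,0,0,0,0],[2,-4,0,0,0,0],[0,0,0,0,0,0]]]}}

```text
t: 1.48
tool_pos: [0.4834, -0.2242, 0.2807]
orientation: [-3.14, -0.018, -0.0]
force: [0.1, -0.9, -0.1]
width: 1.003
grip_force: 0.0
```

```bash
python3 - <<'E'
from h import *
im,d,K,T=grab("wrist"); print(T.round(3).tolist(),K.round(1).tolist(),manip.read_state()["tool_pos"].round(4))
np.savez("w1.npz",im=im,d=d,K=K,T=T); cv2.imwrite("pics/w1.png",im)
P=cloud(d,K,T)
h=cv2.cvtColor(im,cv2.COLOR_BGR2HSV)
m=(d>0)&(h[...,1]>80)&(h[...,0]<25)&(P[...,2]>.003)&(P[...,2]<.06)
m=comp(m); print("board",m.sum(),*fit(P[m]))
m2=m&(P[...,2]>.020)
nl,l,st,_=cv2.connectedComponentsWithStats(m2.astype(np.uint8))
for i in range(1,nl):
    if st[i,4]>100: print("block",st[i].tolist(),*fit(P[l==i]))
E
```

```text
[[0.012, -0.958, -0.285, 0.555], [-1.0, -0.011, -0.002, -0.223], [-0.001, 0.285, -0.958, 0.422], [0.0, 0.0, 0.0, 1.0]] [[286.0, 0.0, 321.1], [0.0, 286.0, 202.9], [0.0, 0.0, 1.0]] [ 0.4822 -0.2271  0.2806]
board 11984 [ 486.9 -220.3] [159.4 159.5] 2.1 -82.8 [ 9.2 10.7 34.2 38.7]
block [292, 125, 20, 15, 274] [ 536.6 -196. ] [18.4 26.6] -89.8 -84.8 [21.2 29.9 34.1 34.9]
block [333, 124, 39, 15, 549] [ 538.9 -262.9] [17.9 49.8] -88.5 -87.7 [26.9 35.1 39.2 39.9]
block [266, 126, 23, 15, 304] [ 535.  -163.6] [18. 28.] -89.8 -88.7 [20.9 29.4 34.  34.6]
block [334, 195, 36, 17, 532] [ 439.1 -266.5] [19.  49.6] -88.0 -88.0 [24.8 34.2 39.  39.6]
block [272, 197, 21, 15, 275] [ 435.4 -167.5] [18.7 28. ] -87.3 84.2 [20.9 28.5 34.  34.9]
block [295, 196, 20, 15, 254] [ 436.6 -199.5] [18.7 28. ] -87.4 -83.1 [20.8 28.7 33.9 34.6]
```

View pics/w1.png

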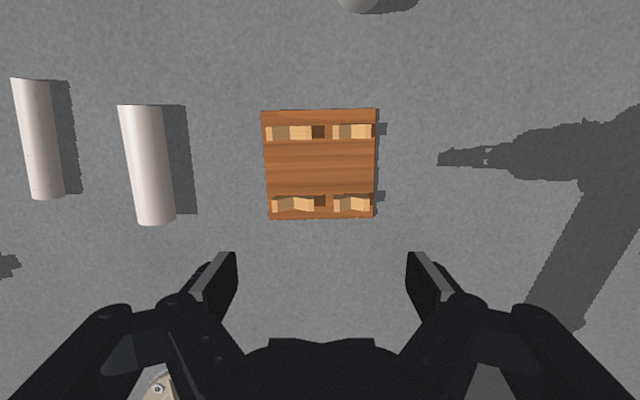

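The wrist view shows the rest at about (320,163) with the wide blocks on the left and slim on the right. Two independent estimates agree on slim cradle (0.4885,-0.2645), wide cradle (0.4855,-0.1815) and yaw 2.1°; they are 83 mm apart, as they should be. Next I go over the slim tube.

Emit:
{"name": "step_arm", "arguments": {"plan": [[[1,-6,0,0,0,0],[1,-6,0,0,0,0],[1,-6,0,0,0,0],[0,-6,0,0,0,0],[0,-6,0,0,0,0]]]}}

```text
t: 2.15
tool_pos: [0.5106, 0.071, 0.2808]
orientation: [3.141, 0.001, -0.0]
force: [0.7, -0.7, -0.8]
width: 1.005
grip_force: 0.0
```

Emit:
{"name": "step_arm", "arguments": {"plan": [[[1,-6,0,0,0,0],[0,-4,4,0,0,0],[0,0,4,0,0,6.5],[0,0,0,0,0,0]]]}}

```text
t: 2.65
tool_pos: [0.5188, 0.1688, 0.1977]
orientation: [3.134, -0.174, -0.01]
force: [-0.1, -0.8, -0.4]
width: 1.002
grip_force: 0.0
```

```bash
cat > tube.py <<'E'
from h import *
import sys
rad=float(sys.argv[1]); gx,gy=float(sys.argv[2]),float(sys.argv[3])
im,d,K,T=grab("wrist"); s=manip.read_state()
P=cloud(d,K,T); h=cv2.cvtColor(im,cv2.COLOR_BGR2HSV)
m=(d>0)&(P[...,2]>.006)&(P[...,2]<.07)&(h[...,1]<60)&(np.hypot(P[...,0]-gx,P[...,1]-gy)<.12)&(h[...,2]>90)
m=comp(m); q=P[m]; print(m.sum(),*fit(q))
Rm=R.from_rotvec(s["orientation"]).as_matrix()
# axis from points near the crown
print("tcp",s["tool_pos"].round(4),"yaw",np.degrees(np.arctan2(Rm[1,0],Rm[0,0])).round(2),"tilt",Rm[:,2].round(4),"touch edge",m[0].any(),m[-1].any(),m[:,0].any(),m[:,-1].any())
# side-line fit: slice along axis, mid of left/right extents with known radius circle fit in y-z
from scipy.optimize import least_squares
def f(p): 
    x0,y0,z0,a=p; n=np.array([-np.sin(a),np.cos(a)]); return np.hypot((q[:,:2]-[gx,y0])@n,q[:,2]-z0)-rad
r=least_squares(f,[gx,gy,rad,0],loss="soft_l1",f_scale=.001); a=r.x[3]; e=np.array([np.cos(a),np.sin(a)])
t=(q[:,:2]-[gx,r.x[1]])@e; tm=(np.percentile(t,.5)+np.percentile(t,99.5))/2
print("axis mid",(np.array([gx,r.x[1]])+e*tm).round(4),"z",r.x[2].round(4),"yaw",np.degrees(a).round(2),"len",np.ptp(np.percentile(t,[.5,99.5])).round(4),"rms",np.sqrt(np.mean(f(r.x)**2)).round(4))
E
python3 tube.py 0.018 0.5205 0.1747
```

```text
4421 [520.2 168.8] [ 35.8 160.2] -6.0 -5.6 [22.1 32.  34.7 35.3]
tcp [0.5201 0.1691 0.2003] yaw -6.31 tilt [-0.0026 -0.0015 -1.    ] touch edge False False False False
axis mid [0.5206 0.1685] z 0.0162 yaw -5.73 len 0.1584 rms 0.0006
```

Emit:
{"name": "step_arm", "arguments": {"plan": [[[0,0,5,0,0,0],[0,0,5,0,0,0],[0,0,5,0,0,0],[0,0,3,0,0,0],[0,0,1.5,0,0,0]]]}}

```text
t: 3.32
tool_pos: [0.5215, 0.1697, 0.0062]
orientation: [3.136, -0.174, 0.001]
force: [0.1, -0.4, 0.2]
width: 1.001
grip_force: 0.0
```

Emit:
{"name": "step_arm", "arguments": {"plan": [[[0,0,0.1,0,0,0],[0,0,0,0,0,0],[0,0,0,0,0,0],[0,0,0,0,0,0],[0,0,0,0,0,0]]], "claw": 30, "grip_force": 25}}

```text
t: 3.95
tool_pos: [0.5215, 0.1714, 0.0066]
orientation: [-3.136, 0.173, -0.004]
force: [-1.4, -0.6, 6.2]
width: 0.408
grip_force: 24.9
```

Emit:
{"name": "step_arm", "arguments": {"plan": [[[0,0,0,0,0,0],[0,0,-1,0,0,0],[0,0,-3,0,0,0],[0,0,-5,0,0,0],[0,0,-5,0,0,0]]], "claw": 0, "grip_force": 30}}

```text
t: 4.58
tool_pos: [0.5195, 0.1713, 0.1468]
orientation: [-3.137, 0.172, 0.001]
force: [0.8, 0.1, -2.1]
width: 0.409
grip_force: 30.7
```

Emit:
{"name": "step_arm", "arguments": {"plan": [[[0,0,-2,0,0,-8],[-1,5,0,0,0,0],[-1,6,0,0,0,0],[-1,6,0,0,0,0],[-1,6,0,0,0,0]]]}}

```text
t: 5.2
tool_pos: [0.4863, -0.0614, 0.1657]
orientation: [-3.141, -0.048, -0.001]
force: [1.7, 0.4, -3.9]
width: 0.407
grip_force: 30.8
```

Emit:
{"name": "step_arm", "arguments": {"plan": [[[0,6,0,0,0,0],[0,6,0,0,0,0],[0,5,0,0,0,0],[0,0,0,0,0,0]]]}}

```text
t: 5.7
tool_pos: [0.4905, -0.2349, 0.1651]
orientation: [3.14, 0.035, -0.001]
force: [0.3, 0.5, -2.9]
width: 0.408
grip_force: 30.9
```

```bash
python3 - <<'E'
from h import *
im,d,K,T=grab("wrist"); s=manip.read_state(); cv2.imwrite("pics/w2.png",im)
P=cloud(d,K,T); h=cv2.cvtColor(im,cv2.COLOR_BGR2HSV)
Rm=R.from_rotvec(s["orientation"]).as_matrix(); print(s["tool_pos"].round(4),np.degrees(np.arctan2(Rm[1,0],Rm[0,0])).round(2),Rm[:,2].round(4),s["width"],s["grip_force"],s["force"])
t=s["tool_pos"]
L=(P-t)@Rm  # tool frame
m=(d>0)&(h[...,1]<60)&(abs(L[...,1])<.025)&(L[...,2]>-.05)&(L[...,2]<.02)&(abs(L[...,0])<.11)&(h[...,2]>90)
q=L[comp(m)]; print(len(q),np.percentile(q,[1,50,99],axis=0).round(4)); 
c=np.polyfit(q[:,0],q[:,1],1);c2=np.polyfit(q[:,0],q[:,2],1); print("yaw in tool",np.degrees(c[0]),c[1],"pitch",np.degrees(c2[0]))
E
```

```text
[ 0.4913 -0.2317  0.165 ] 1.48 [-4.e-04  3.e-04 -1.e+00] 0.4084377103680597 30.908637642860413 [-1.09464764  1.56563452 -2.40179018]
17617 [[-0.0326 -0.0142 -0.0283]
 [ 0.0323  0.0026 -0.0255]
 [ 0.0773  0.0194 -0.0142]]
yaw in tool -0.285329852128203 0.0027720680730229505 pitch 0.009161316370666086
```

View pics/w2.png

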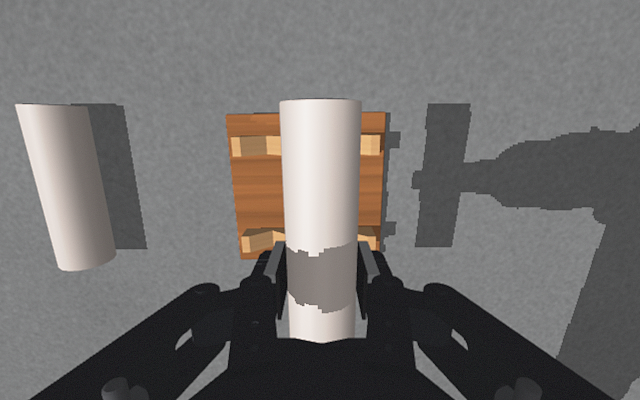

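The tube hangs centred between the pads (mid at about (320,200)). It reads +2.6 mm in tool y, which exposes a wrist camera bias; the fixed cameras agree with it. Corrected cradle y: slim -0.262, wide -0.179.

Emit:
{"name": "step_arm", "arguments": {"plan": [[[-0.2,3,0,0,0,0],[0,0,3,0,0,-0.4],[0,0,4,0,0,0],[0,0,3,0,0,0],[0,0,1,0,0,0]]]}}

```text
t: 6.38
tool_pos: [0.4902, -0.2575, 0.0534]
orientation: [-3.138, -0.061, 0.004]
force: [0.1, 0.0, -3.2]
width: 0.405
grip_force: 30.9
```

Emit:
{"name": "step_arm", "arguments": {"plan": [[[0,0,0,0,0,0],[0,0,0,0,0,0]]]}}

```text
t: 6.62
tool_pos: [0.4922, -0.2599, 0.0566]
orientation: [3.14, 0.058, 0.004]
force: [-0.2, -0.2, -2.5]
width: 0.408
grip_force: 30.9
```

```bash
python3 - <<'E'
from h import *
a=[]
s=manip.read_state();print(s["tool_pos"].round(4),s["orientation"].round(4),s["force"].round(2))
out=[]
for n in("side","top","wrist"):
    im,d,K,T=grab(n); P=cloud(d,K,T); t=np.array([.489,-.226,.05])
    c=np.linalg.inv(T)@np.r_[t,1]; u,v=(K@c[:3]/c[2])[:2].astype(int); w,hh=(100,100) if n=="wrist" else (32,30)
    out.append(cv2.resize(im[max(0,v-hh):v+hh,max(0,u-w):u+w],(266,266),interpolation=cv2.INTER_CUBIC))
cv2.imwrite("pics/p1.png",np.hstack(out))
E
```

```text
[ 0.4922 -0.2599  0.0566] [3.1401 0.0584 0.0037] [-0.18 -0.15 -2.5 ]
```

View pics/p1.png

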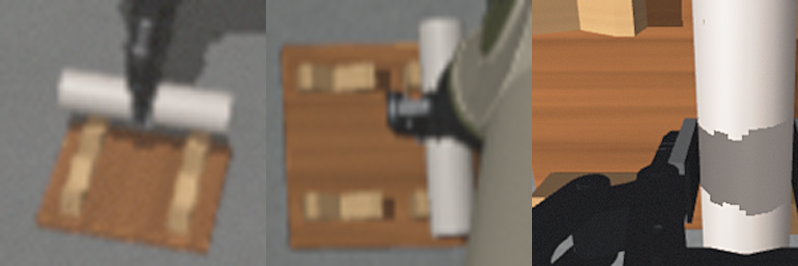

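Emit:
{"name": "step_arm", "arguments": {"plan": [[[-0.1,0.2,0.5,0,0,0],[0,0,0.5,0,0,0],[0,0,0.2,0,0,0],[0,0,0,0,0,0]]]}}

```text
t: 7.28
tool_pos: [0.4899, -0.2617, 0.0426]
orientation: [-3.141, -0.058, 0.001]
force: [-0.3, -0.2, -3.3]
width: 0.408
grip_force: 31.0
```

Emit:
{"name": "step_arm", "arguments": {"plan": [[[0,0,0.2,0,0,0],[0,0,0.1,0,0,0],[0,0,0,0,0,0]]]}}

```text
t: 7.65
tool_pos: [0.4903, -0.2622, 0.0403]
orientation: [3.141, 0.057, 0.001]
force: [0.3, -0.2, 0.3]
width: 0.411
grip_force: 31.3
```

Emit:
{"name": "step_arm", "arguments": {"plan": [[[0,0,0.1,0,0,0],[0,0,0,0,0,0]]]}}

```text
t: 7.9
tool_pos: [0.4906, -0.2626, 0.0399]
orientation: [3.14, 0.057, 0.002]
force: [-1.8, -0.6, 5.9]
width: 0.407
grip_force: 31.8
```

Emit:
{"name": "step_arm", "arguments": {"plan": [[[0,0,0,0,0,0],[0,0,0,0,0,0],[0,0,0,0,0,0],[0,0,0,0,0,0]]], "claw": 65}}

```text
t: 8.4
tool_pos: [0.4901, -0.2617, 0.0388]
orientation: [-3.141, -0.058, 0.0]
force: [-0.3, 0.1, -0.3]
width: 0.651
grip_force: 0.0
```

Emit:
{"name": "step_arm", "arguments": {"plan": [[[0,0,-1,0,0,0],[0,0,-3,0,0,0],[0,0,-5,0,0,0],[0,0,-5,0,0,0],[0,0,-2,0,0,2.1]]]}}

```text
t: 9.02
tool_pos: [0.4914, -0.2624, 0.2035]
orientation: [3.139, -0.001, 0.008]
force: [1.6, -0.2, -0.8]
width: 0.652
grip_force: 0.0
```

Emit:
{"name": "step_arm", "arguments": {"plan": [[[0,-5,0,0,0,0],[0,-6,0,0,0,0],[0,-6,0,0,0,0],[0,-6,0,0,0,0],[0,-6,0,0,0,0]]], "claw": 100}}

```text
t: 9.65
tool_pos: [0.4899, 0.03, 0.2]
orientation: [3.141, -0.0, 0.002]
force: [0.9, 0.2, 0.3]
width: 1.005
grip_force: 0.0
```

Emit:
{"name": "step_arm", "arguments": {"plan": [[[0,0,0,0,0,0],[0,0,0,0,0,0]]]}}

```text
t: 9.9
tool_pos: [0.4901, 0.0278, 0.1995]
orientation: [3.141, 0.001, 0.001]
force: [-0.4, -0.7, 0.2]
width: 1.0
grip_force: 0.0
```

```bash
python3 tube.py 0.025 0.491 0.025; python3 - <<'E'
from h import *
for n in("top","side"):
    im,d,K,T=grab(n); P=cloud(d,K,T); h=cv2.cvtColor(im,cv2.COLOR_BGR2HSV)
    m=(d>0)&(h[...,1]<60)&(h[...,2]>110)&(np.hypot(P[...,0]-.489,P[...,1]+.26)<.11)&(P[...,2]>.042)
    print(n,m.sum(),*fit(np.where(m[...,None],P,0)[comp(m)]+[0,0,-.01]))
E
```

```text
6367 [488.5  17.7] [ 49.2 159.9] -0.1 0.0 [32.5 45.3 48.7 49.3]
tcp [0.4902 0.0269 0.1993] yaw -0.08 tilt [ 4.e-04 -6.e-04 -1.e+00] touch edge False False False False
axis mid [0.4892 0.0177] z 0.0232 yaw -0.03 len 0.1581 rms 0.0006
top 414 [ 490.9 -261.4] [ 35.3 159.4] 0.7 0.9 [44.7 54.5 60.4 62.5]
side 266 [ 475.6 -253.6] [ 38.4 134. ] 3.7 3.0 [33.5 47.8 56.6 58.6]
```

Emit:
{"name": "step_arm", "arguments": {"plan": [[[0,0.5,4,0,0,0],[0,0,5,0,0,0],[0,0,5,0,0,0],[0,0,4,0,0,0],[0,0,1.2,0,0,0]]]}}

```text
t: 10.68
tool_pos: [0.4883, 0.0218, 0.0047]
orientation: [3.141, -0.003, -0.007]
force: [0.5, 0.2, 1.0]
width: 1.001
grip_force: 0.0
```

Emit:
{"name": "step_arm", "arguments": {"plan": [[[0,0,0,0,0,0],[0,0,0,0,0,0],[0,0,0,0,0,0],[0,0,0,0,0,0],[0,0,0,0,0,0]]], "claw": 0, "grip_force": 35}}

```text
t: 11.3
tool_pos: [0.4918, 0.0224, 0.009]
orientation: [3.141, -0.001, 0.006]
force: [-1.8, -3.6, 7.4]
width: 0.574
grip_force: 35.8
```

Emit:
{"name": "step_arm", "arguments": {"plan": [[[0,0,0,0,0,0],[0,0,-1,0,0,0],[0,0,-4,0,0,0],[0,0,-5,0,0,0],[0,0,-4,0,0,0]]]}}

```text
t: 11.92
tool_pos: [0.4898, 0.0238, 0.1493]
orientation: [-3.141, -0.002, -0.001]
force: [1.7, -0.9, -5.6]
width: 0.572
grip_force: 38.9
```

Emit:
{"name": "step_arm", "arguments": {"plan": [[[-0.3,5,0,0,0,0],[0,6,0,0,0,0],[0,6,0,0,0,0],[0,3,0,0,0,-2.1],[0,0,0,0,0,0]]]}}

```text
t: 12.55
tool_pos: [0.486, -0.1797, 0.147]
orientation: [3.141, 0.05, -0.001]
force: [-0.1, 0.5, -5.5]
width: 0.572
grip_force: 38.8
```

```bash
python3 - <<'E'
from h import *
tt=[]
for i in range(4):
    im,d,K,T=grab("wrist"); s=manip.read_state(); tt.append(s["tool_pos"])
print(np.mean(tt,0).round(4),s["force"].round(1),s["width"])
P=cloud(d,K,T); h=cv2.cvtColor(im,cv2.COLOR_BGR2HSV)
Rm=R.from_rotvec(s["orientation"]).as_matrix(); t=np.mean(tt,0)
print("yaw",np.degrees(np.arctan2(Rm[1,0],Rm[0,0])).round(2))
L=(P-t)@Rm
m=(d>0)&(h[...,1]<60)&(abs(L[...,1])<.032)&(L[...,2]>-.06)&(L[...,2]<.02)&(abs(L[...,0])<.11)&(h[...,2]>90)
q=L[comp(m)]; print(len(q),np.percentile(q,[1,50,99],axis=0).round(4)); f=q[q[:,0]>.04]; c=np.polyfit(f[:,0],f[:,1],1); print(np.degrees(c[0]), f[:,0].max())
for k,sl in (("front",.04),):
    pass
# seated slim tube as seen now
m=(d>0)&(h[...,1]<60)&(h[...,2]>90)&(abs(P[...,1]+.265)<.03)&(abs(P[...,0]-.49)<.1)&(P[...,2]>.045)&(P[...,2]<.075)
if m.any(): print("slim",*fit(P[comp(m)]))
E
```

```text
[ 0.4869 -0.1758  0.147 ] [ 0.1 -0.2 -5.6] 0.5697704308917015
yaw 2.23
25091 [[-0.0218 -0.0238 -0.04  ]
 [ 0.0363 -0.0013 -0.0368]
 [ 0.0764  0.0215 -0.0237]]
0.18460748165676608 0.07766628031860184
slim [ 490.4 -263. ] [ 34.2 159.2] 2.3 3.3 [52.2 64.  66.7 67.3]
```

Emit:
{"name": "step_arm", "arguments": {"plan": [[[0,0.3,3,0,0,0],[0,0,4,0,0,0],[0,0,2.5,0,0,0],[0,0,0,0,0,0]]]}}

```text
t: 13.25
tool_pos: [0.4857, -0.1778, 0.0503]
orientation: [-3.139, -0.061, 0.006]
force: [-0.8, 0.2, -4.8]
width: 0.573
grip_force: 38.6
```

```bash
cat > pos.py <<'E'
from h import *
tt=[]; ff=[]
for i in range(8):
    im,d,K,T=grab("wrist"); s=manip.read_state(); tt.append(s["tool_pos"]); ff.append(s["force"])
t=np.mean(tt,0); print(t.round(4),np.std(tt,0).round(4),np.mean(ff,0).round(1)); P=cloud(d,K,T); h=cv2.cvtColor(im,cv2.COLOR_BGR2HSV)
w=(d>0)&(h[...,1]<60)&(h[...,2]>90)&(abs(P[...,0]-.535)<.025)&(P[...,2]>.03)
for lo,hi,r in((-.3,-.225,.018),(-.21,-.14,.025)):
    q=P[w&(P[...,1]>lo)&(P[...,1]<hi)]
    if len(q)>50:
        from scipy.optimize import least_squares
        o=least_squares(lambda p:np.hypot((q[:,1]-p[0])-p[2]*(q[:,0]-.487),q[:,2]-p[1])-r,[(lo+hi)/2,.05,0.03],loss="soft_l1",f_scale=.001).x
        print(r,len(q),"axis y at x=.487",o[0].round(4),"z",o[1].round(4),"yaw",np.degrees(o[2]).round(2))
E
python3 pos.py
```

```text
[ 0.488  -0.1796  0.0531] [0.0004 0.0005 0.0005] [-0.3  0.  -5.1]
0.018 8344 axis y at x=.487 -0.2643 z 0.0483 yaw 2.21
0.025 14329 axis y at x=.487 -0.1795 z 0.1133 yaw 2.27
```

Emit:
{"name": "step_arm", "arguments": {"plan": [[[-0.1,0.1,0.7,0,0,0],[0,0,0.7,0,0,0],[0,0,0.2,0,0,0],[0,0,0,0,0,0]]]}}

```text
t: 14.15
tool_pos: [0.486, -0.1808, 0.0356]
orientation: [-3.141, -0.058, 0.001]
force: [0.4, 0.3, -5.9]
width: 0.572
grip_force: 38.7
```

Emit:
{"name": "step_arm", "arguments": {"plan": [[[0,0,0.2,0,0,0],[0,0,0.1,0,0,0],[0,0,0,0,0,0]]]}}

```text
t: 14.52
tool_pos: [0.4869, -0.1815, 0.034]
orientation: [3.14, 0.057, 0.002]
force: [-2.9, -1.4, 5.0]
width: 0.57
grip_force: 39.7
```

Emit:
{"name": "step_arm", "arguments": {"plan": [[[0,0,0,0,0,0],[0,0,0,0,0,0],[0,0,0,0,0,0],[0,0,0,0,0,0]]], "claw": 76}}

```text
t: 15.02
tool_pos: [0.4862, -0.1808, 0.0329]
orientation: [-3.141, -0.058, -0.0]
force: [0.4, 0.3, -0.7]
width: 0.759
grip_force: 0.0
```

Emit:
{"name": "step_arm", "arguments": {"plan": [[[0,0,-1,0,0,0],[0,0,-3,0,0,0],[0,0,-5,0,0,0],[0,0,-6,0,0,0],[0,0,-5,0,0,0]]]}}

```text
t: 15.65
tool_pos: [0.4864, -0.1808, 0.2363]
orientation: [3.14, 0.058, 0.003]
force: [1.5, -0.8, 0.0]
width: 0.762
grip_force: 0.0
```

Emit:
{"name": "step_arm", "arguments": {"plan": [[[0,2.2,0,0,0,0],[0,2.2,0,0,0,0],[0,0,0,0,0,0],[0,0,0,0,0,0]]], "claw": 100}}

```text
t: 16.15
tool_pos: [0.4875, -0.2243, 0.2321]
orientation: [-3.14, -0.058, 0.002]
force: [-0.0, -0.1, 0.6]
width: 1.003
grip_force: 0.0
```

```bash
cat > two.py <<'E'
from h import *
from scipy.optimize import least_squares
im,d,K,T=grab("wrist"); s=manip.read_state(); P=cloud(d,K,T); h=cv2.cvtColor(im,cv2.COLOR_BGR2HSV); cv2.imwrite("pics/two.png",im)
Rm=R.from_rotvec(s["orientation"]).as_matrix(); print(s["tool_pos"].round(4),"yaw",np.degrees(np.arctan2(Rm[1,0],Rm[0,0])).round(2))
w=(d>0)&(h[...,1]<60)&(h[...,2]>90)&(abs(P[...,0]-.487)<.1)&(P[...,2]>.043)&(P[...,2]<.085)
for lo,hi,r,y in((-.3,-.225,.018,-.264),(-.22,-.14,.025,-.181)):
    q=P[w&(P[...,1]>lo)&(P[...,1]<hi)]
    o=least_squares(lambda p:np.hypot((q[:,1]-p[0])-p[2]*(q[:,0]-.487),q[:,2]-p[1])-r,[y,.05,0.03],loss="soft_l1",f_scale=.001).x
    x=np.percentile(q[:,0],[.3,99.7]); print(r,len(q),"y at x=.487",o[0].round(4),"z",o[1].round(4),"yaw",np.degrees(o[2]).round(2),"x mid",x.mean().round(4),np.ptp(x).round(3))
E
python3 two.py
```

```text
[ 0.4877 -0.224   0.2323] yaw 2.15
0.018 4316 y at x=.487 -0.2645 z 0.0482 yaw 2.22 x mid 0.4901 0.158
0.025 6086 y at x=.487 -0.1814 z 0.0481 yaw 2.16 x mid 0.4841 0.158
```

Both tubes are seated: 83.1 mm apart, equal height, yaw 2.2°, lengthwise mids within about 3 mm. Next is the chock.

Emit:
{"name": "step_arm", "arguments": {"plan": [[[0.3,-6,0,0,0,0],[0.3,-6,0,0,0,0],[0.3,-6,0,0,0,0],[0.3,-6,0,0,0,0],[0.3,-6,0,0,0,0]]]}}

```text
t: 16.82
tool_pos: [0.4911, 0.0782, 0.233]
orientation: [-3.141, -0.059, -0.0]
force: [0.5, -0.1, -0.1]
width: 0.997
grip_force: 0.0
```

Emit:
{"name": "step_arm", "arguments": {"plan": [[[0,-6,0,0,0,0],[0,-6,0,0,0,0],[0,-6,0,0,0,0],[0,-6,0,0,0,0],[0,-6,0,0,0,0]]]}}

```text
t: 17.45
tool_pos: [0.4799, 0.3776, 0.2329]
orientation: [-3.141, -0.059, 0.0]
force: [0.7, 0.1, 1.0]
width: 1.0
grip_force: 0.0
```

Emit:
{"name": "step_arm", "arguments": {"plan": [[[0,-1,0,0,0,-1.5],[0,0,0,0,0,0],[0,0,0,0,0,0]]]}}

```text
t: 17.82
tool_pos: [0.4812, 0.3836, 0.2329]
orientation: [3.139, 0.095, 0.001]
force: [0.4, -0.3, -0.3]
width: 1.004
grip_force: 0.0
```

```bash
python3 - <<'E'
from h import *
im,d,K,T=grab("wrist"); s=manip.read_state(); P=cloud(d,K,T); h=cv2.cvtColor(im,cv2.COLOR_BGR2HSV); cv2.imwrite("pics/ch.png",im)
Rm=R.from_rotvec(s["orientation"]).as_matrix(); print(s["tool_pos"].round(4),"yaw",np.degrees(np.arctan2(Rm[1,0],Rm[0,0])).round(2))
m=(d>0)&(h[...,1]>70)&(h[...,0]<28)&(h[...,0]>2)&(np.hypot(P[...,0]-.481,P[...,1]-.387)<.09)&(P[...,2]>.006)
m=comp(m); print("all",m.sum(),h[m].mean(0).round(),*fit(P[m]))
r=comp(m&(P[...,2]>.052)); print("rib",r.sum(),*fit(P[r]))
E
```

```text
[0.4814 0.3834 0.2331] yaw 3.43
all 4249 [ 14. 133. 169.] [481.6 383.8] [ 57.8 110. ] 2.4 2.7 [25.3 30.1 59.8 60.3]
rib 2020 [482.  383.7] [ 23.8 108.6] 2.7 2.8 [57.4 58.9 60.1 60.5]
```

View pics/ch.png

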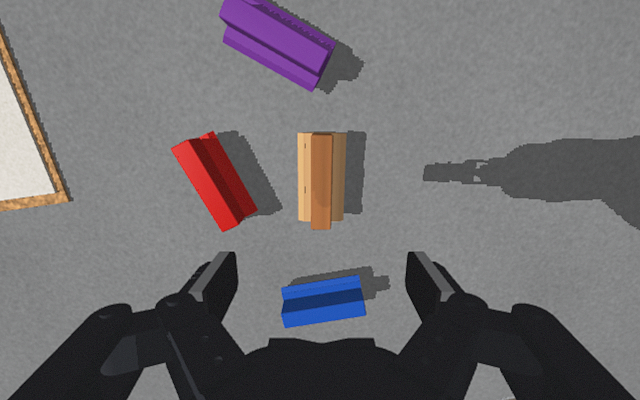

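The view shows the wooden chock at (320,180), clear of the red (215,182), purple (275,45) and blue (322,302) look-alikes. Its size is 58x110 mm with rib top at 60 mm, so it matches.

Emit:
{"name": "step_arm", "arguments": {"plan": [[[0,-0.25,4.5,0,0,0.6],[0,0,5,0,0,0],[0,0,5,0,0,0],[0,0,4,0,0,0],[0,0,1.2,0,0,0]]], "claw": 65}}

```text
t: 18.5
tool_pos: [0.48, 0.3849, 0.0337]
orientation: [3.137, 0.078, -0.004]
force: [-0.3, -0.5, 0.6]
width: 0.651
grip_force: 0.0
```

Emit:
{"name": "step_arm", "arguments": {"plan": [[[0,0,0,0,0,0],[0,0,0,0,0,0],[0,0,0,0,0,0],[0,0,0,0,0,0],[0,0,0,0,0,0]]], "claw": 0, "grip_force": 35}}

```text
t: 19.12
tool_pos: [0.4815, 0.3885, 0.0382]
orientation: [-3.139, -0.082, -0.005]
force: [0.0, -1.5, 6.5]
width: 0.277
grip_force: 39.2
```

```bash
python3 pos.py
```

```text
[0.4815 0.3885 0.0382] [0. 0. 0.] [-0.3 -2.   7.1]
```

Emit:
{"name": "step_arm", "arguments": {"plan": [[[0,0,-1,0,0,0],[0,0,-4,0,0,0],[0,0,-5,0,0,0],[0,0,-5,0,0,0],[0,0,-2,0,0,0]]]}}

```text
t: 20.15
tool_pos: [0.4807, 0.3891, 0.2107]
orientation: [-3.137, -0.083, -0.007]
force: [-0.0, -0.5, -2.1]
width: 0.273
grip_force: 38.4
```

Emit:
{"name": "step_arm", "arguments": {"plan": [[[-0.5,5,0,0,0,0],[-0.5,6,0,0,0,0],[-0.5,6,0,0,0,0],[-0.5,6,0,0,0,0],[-0.5,6,0,0,0,0]]]}}

```text
t: 20.78
tool_pos: [0.4701, 0.0953, 0.2068]
orientation: [-3.14, -0.083, -0.002]
force: [1.1, -0.4, -0.7]
width: 0.271
grip_force: 38.3
```

Emit:
{"name": "step_arm", "arguments": {"plan": [[[0,6,0,0,0,0],[0,6,0,0,0,0],[0,6,0,0,0,0],[0,6,0,0,0,0],[0,6,0,0,0,0]]]}}

```text
t: 21.4
tool_pos: [0.4863, -0.2042, 0.207]
orientation: [3.14, 0.084, 0.002]
force: [0.6, -0.1, -0.9]
width: 0.271
grip_force: 38.4
```

Emit:
{"name": "step_arm", "arguments": {"plan": [[[0,2,0,0,0,0.8],[0,0,0,0,0,0],[0,0,0,0,0,0]]]}}

```text
t: 21.78
tool_pos: [0.4878, -0.2204, 0.2062]
orientation: [-3.14, -0.065, -0.001]
force: [-0.3, -1.0, -1.0]
width: 0.273
grip_force: 38.5
```

```bash
cat > ck.py <<'E'
from h import *
exec(open("two.py").read())
t=s["tool_pos"]; L=(P-t)@Rm
m=(d>0)&(h[...,1]>70)&(h[...,0]<28)&(abs(L[...,1])<.035)&(L[...,2]>-.04)&(L[...,2]<.02)&(abs(L[...,0])<.1)
q=L[comp(m)]; rib=q[(q[:,2]<-.015)]
print("chock tool y",np.percentile(q[:,1],[1,99]).round(4),"x max",np.percentile(q[:,0],99.5).round(4),"rib y",np.percentile(rib[:,1],[1,99]).round(4) if len(rib) else 0,"world mid y at L x=.04:",(P[comp(m)][:,1]).mean().round(4), "f",s["force"].round(1))
E
python3 ck.py
```

```text
[ 0.4878 -0.2203  0.2063] yaw 2.4
0.018 1835 y at x=.487 -0.2644 z 0.0481 yaw 2.15 x mid 0.4925 0.154
0.025 2734 y at x=.487 -0.1813 z 0.0482 yaw 2.18 x mid 0.486 0.155
chock tool y [-0.0276  0.0282] x max 0.0548 rib y [-0.0121  0.0112] world mid y at L x=.04: -0.2196 f [ 0.4  1.  -1.3]
```

View pics/two.png

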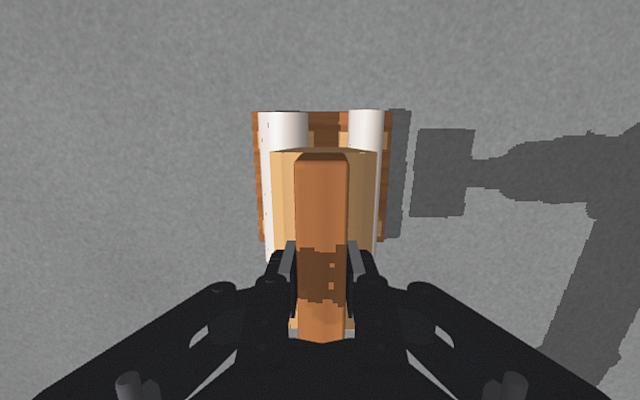

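The chock hangs centred over the gap, with the tubes visible at (282,130) and (365,130). It needs 5–6 mm more toward the slim side.

Emit:
{"name": "step_arm", "arguments": {"plan": [[[0,0.55,2,0,0,0.2],[0,0,4,0,0,0],[0,0,3,0,0,0],[0,0,1.5,0,0,0],[0,0,0,0,0,0]]]}}

```text
t: 22.45
tool_pos: [0.4873, -0.2271, 0.1006]
orientation: [-3.14, -0.057, 0.002]
force: [0.2, 0.1, -0.9]
width: 0.275
grip_force: 38.4
```

```bash
python3 ck.py; python3 pos.py
```

```text
[ 0.488  -0.2276  0.1017] yaw 2.07
0.018 5845 y at x=.487 -0.2642 z 0.0482 yaw 2.17 x mid 0.5084 0.123
0.025 9967 y at x=.487 -0.1812 z 0.0482 yaw 2.26 x mid 0.5055 0.117
chock tool y [-0.0282  0.0275] x max 0.0542 rib y [-0.0127  0.0105] world mid y at L x=.04: -0.2263 f [ 1.2 -0.2 -1.3]
[ 0.4882 -0.2283  0.1021] [0.0003 0.0001 0.0004] [ 0.1  0.1 -0.7]
0.018 2874 axis y at x=.487 -0.2639 z 0.0482 yaw 1.88
0.025 5411 axis y at x=.487 -0.1814 z 0.0482 yaw 2.36
```

Emit:
{"name": "step_arm", "arguments": {"plan": [[[0,-0.1,0.7,0,0,0],[0,0,0.5,0,0,0],[0,0,0.3,0,0,0],[0,0,0,0,0,0]]]}}

```text
t: 23.4
tool_pos: [0.4872, -0.2271, 0.0855]
orientation: [-3.141, -0.055, 0.001]
force: [0.0, 0.1, -0.9]
width: 0.276
grip_force: 38.4
```

Emit:
{"name": "step_arm", "arguments": {"plan": [[[0,0,0.2,0,0,0],[0,0,0.1,0,0,0],[0,0,0,0,0,0]]]}}

```text
t: 23.78
tool_pos: [0.4879, -0.2265, 0.0833]
orientation: [-3.141, -0.056, -0.001]
force: [-1.0, 4.6, 3.3]
width: 0.271
grip_force: 38.9
```

Emit:
{"name": "step_arm", "arguments": {"plan": [[[0,-0.1,0,0,0,0],[0,0,0.1,0,0,0],[0,0,0,0,0,0]]]}}

```text
t: 24.15
tool_pos: [0.488, -0.2264, 0.0832]
orientation: [3.14, 0.055, 0.002]
force: [-3.1, 3.4, 11.2]
width: 0.273
grip_force: 40.0
```

Emit:
{"name": "step_arm", "arguments": {"plan": [[[0,0,0,0,0,0],[0,0,0,0,0,0],[0,0,0,0,0,0]]], "claw": 48}}

```text
t: 24.52
tool_pos: [0.4871, -0.2264, 0.0816]
orientation: [-3.141, -0.054, 0.001]
force: [-0.2, -0.1, -0.3]
width: 0.483
grip_force: 0.0
```

Emit:
{"name": "step_arm", "arguments": {"plan": [[[0,0,-1,0,0,0],[0,0,-3,0,0,0],[0,0,-5,0,0,0],[0,0,-5,0,0,0],[0,0,0,0,0,0]]]}}

```text
t: 25.15
tool_pos: [0.4898, -0.227, 0.2274]
orientation: [3.137, 0.055, 0.013]
force: [0.1, -0.2, -0.6]
width: 0.482
grip_force: 0.0
```

```bash
python3 two.py; python3 - <<'E'
from h import *
im,d,K,T=grab("wrist"); P=cloud(d,K,T); h=cv2.cvtColor(im,cv2.COLOR_BGR2HSV)
m=(d>0)&(h[...,1]>70)&(h[...,0]<28)&(np.hypot(P[...,0]-.487,P[...,1]+.226)<.08)&(P[...,2]>.06)&(P[...,2]<.12)
q=P[comp(m)]-[0,0,.045]; print("all",*fit(q)); r=q[q[:,2]>.05]; print("rib",*fit(r))
for lo,hi in((-.258,-.241),(-.213,-.19)):
  k=(q[:,1]>lo)&(q[:,1]<hi)&(q[:,2]<.035); print(np.median(q[k],0).round(4))
c=np.linalg.lstsq(np.c_[r[:,:2],np.ones(len(r))],r[:,2],rcond=None)[0]; print("rib top tilt deg",np.degrees(c[:2]).round(2))
im,_,_,_=grab("side"); cv2.imwrite("pics/end.png",np.hstack([cv2.resize(im[120:190,310:400],(450,350),interpolation=cv2.INTER_CUBIC),cv2.resize(cv2.imread("pics/two.png")[60:320,190:450],(350,350))]))
E
```

```text
[ 0.4885 -0.2266  0.2247] yaw 2.0
0.018 3347 y at x=.487 -0.2644 z 0.0482 yaw 2.21 x mid 0.4901 0.159
0.025 4956 y at x=.487 -0.1814 z 0.0482 yaw 2.19 x mid 0.4847 0.157
all [ 484.8 -226.5] [ 58.4 116.2] 2.1 2.0 [25.4 30.9 60.2 60.8]
rib [ 487.8 -226. ] [ 24.1 110.1] 2.2 2.1 [58.  59.3 60.5 61. ]
[ 0.4888 -0.2479  0.0294]
[ 0.4927 -0.205   0.028 ]
rib top tilt deg [-0.03 -1.72]
```

View pics/end.png

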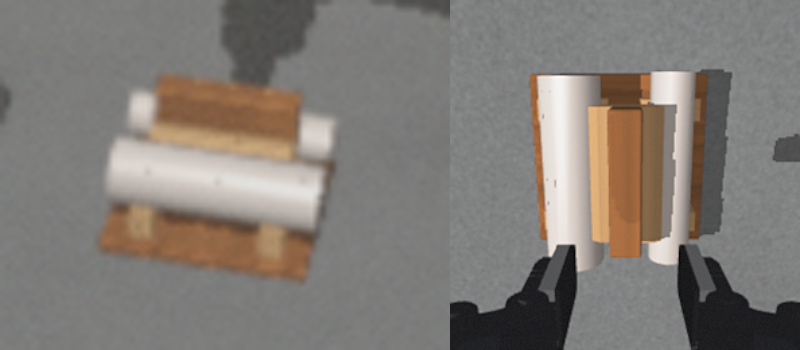

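The final view shows both tubes in their cradles and the chock between them, rib up at about (625,180) in the right panel. I'll check that nothing drifts and then hand in.

Emit:
{"name": "step_arm", "arguments": {"plan": [[[0,0,-3,0,0,0],[0,0,0,0,0,0],[0,0,0,0,0,0],[0,0,0,0,0,0],[0,0,0,0,0,0]]]}}

```text
t: 25.92
tool_pos: [0.4871, -0.2261, 0.2511]
orientation: [-3.14, -0.055, 0.002]
force: [0.6, 0.3, -0.4]
width: 0.486
grip_force: 0.0
```

```bash
python3 two.py; python3 - <<'E'
from h import *
im,d,K,T=grab("wrist"); P=cloud(d,K,T); h=cv2.cvtColor(im,cv2.COLOR_BGR2HSV)
m=(d>0)&(h[...,1]>70)&(h[...,0]<28)&(np.hypot(P[...,0]-.487,P[...,1]+.226)<.08)&(P[...,2]>.06)&(P[...,2]<.12)
q=P[comp(m)]-[0,0,.045]; r=q[q[:,2]>.055]; print("rib",*fit(r))
r=r[abs(r[:,1]+.226-.037*(r[:,0]-.487))<.009]
print("tilt",np.degrees(np.linalg.lstsq(np.c_[r[:,:2],np.ones(len(r))],r[:,2],rcond=None)[0][:2]).round(2),"rib mean",r.mean(0).round(4))
E
```

```text
[ 0.4872 -0.2261  0.2513] yaw 2.0
0.018 3024 y at x=.487 -0.2645 z 0.0481 yaw 2.19 x mid 0.4899 0.159
0.025 4562 y at x=.487 -0.1814 z 0.0481 yaw 2.18 x mid 0.4844 0.158
rib [ 488.1 -226. ] [ 23.9 109. ] 2.3 2.1 [58.  59.3 60.5 61.1]
tilt [ 0.07 -1.94] rib mean [ 0.4911 -0.2259  0.0594]
```

Everything is stable. The chock sits about 45 mm up, is centred and has a roll of less than 2°. Handing in.

```bash
python3 -c "
from cell import ticket
print(ticket.job_done())"
```

```text
the job is handed in; nothing more can be done
None
```

Job handed in at about 26 s: both tubes lie seated in their own cradles and the wooden chock, rib up and rolled just under 2°, rests between them at mid-rest; the glassware and bottle were not touched.

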